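# Hang the ear defenders on the rail and slide them under the dust cover

## Task

Take the ear defenders that stand on the bench and hang them gently, without dropping them, astride by their headband, over the open end of the steel rail, and let go. Then take hold of them again below the clear dust cover, slide them along the rail under the cover until they hang midway over the pointer strip, one cup each side of the rail, and leave them hanging still. Do not shove the pair already hanging there or disturb the other things on the bench.

Things in the scene. Friction and masses are not known exactly. Their poses are not given: they have to be found in the camera images.
- headset: Ear defenders standing on the bench: rigid black arched headband, two grey cups. Origin midway between the cups at the level of their undersides; x from cup to cup, y across the band, z up; same after a half turn about z. Overall 178 (x) x 56 (y) x 162 high, about 0.22 kg. Each cup with cushion spans |x| 50 to 89, y +-28 (flat sides), z 0 to 76; 100 free between the cushions.
- headset_crown (a point): Top centre of a firm rubber block on the crown of those ear defenders, 36 (x) x 46 (y), z 128 to 162 of the body. The band (7 thick, 32 wide) rises from |x| 71, z 58 through |x| 60, z 86 and |x| 36, z 110 to its apex at z 130; its top, 46 wide, makes a shallow V that centres itself on the rail. Hung, the rail axis is 117 above the cup undersides, the origin 43 and the crown 205 above the bench.
- station: Drying stand, fixed to the bench: white drip tray 230 (x) x 480 (y), 14 high at its long edges, and a round steel rail of 16 diameter along y, from y -230 to +230, on posts of 16 diameter at y +-222. Origin on the bench under the middle of the rail; y along the rail towards the covered end, x away from the robot.
- rail_mid (a point): Middle of the rail, on its axis, 160 above the bench.
- cover_edge (a point): Middle of the free edge of the clear dust cover, at y -20 of the stand, z 224. The cover lies over the rail from there to y +240: x +-53, z 220 to 229, open in front and behind, held by a bracket 240 high at y +238. The rail is open from above from y -214 to -20. Axes as the stand's.
- pointer: The mark: a thin steel strip 6 wide lying across the drip tray under the covered part of the rail, with an upright pointed tab (12 wide, up to 40 high) at each end, 118 in front of and behind the rail. Origin on the bench under the rail; axes as the stand's. The middle of the ear defenders must come over it.
- spare: A second pair of ear defenders already hanging near the covered end of the rail, loose; the same shape but cups 46 in y. Origin and axes as for the first. Leave it where it hangs.
- amber: Amber bottle, 60 diameter, 125 high, origin centre of its underside. Bystander.
- beaker: Glass beaker, 72 diameter, 95 high, origin centre of its underside. Bystander.
- jar: Clear jar with a yellow lid, 62 diameter, 70 high, origin centre of its underside. Bystander.
- wash: White bottle, 68 diameter, 170 high, origin centre of its underside. Bystander.
- tips: Grey box of pipette tips, 85 (x) x 120 (y) x 45 high, origin centre of its underside. Bystander.
- dish: Glass dish, 90 diameter, 16 high, origin centre of its underside. Bystander.
There are look-alikes about, which are no part of the job. There is more than one size of the pointer; the job needs the larger.

How it is judged:
By the outcome, as a careful person would: the job done as asked, in the order asked, and still so for the second after the job is handed in, with the robot touching nothing.
It also fails if it takes over 61 s, if anything falls off the work surface, if the arm or the gripper's body presses on something with over 40 N, if the wrist force passes 120 N, or if a joint passes its speed limit or range.

## Robot

A 6-joint arm with a two-finger parallel gripper is mounted at the origin on the work surface. World frame = base frame: x ahead of the robot, y to its left, z up, the work surface at z = 0. Lengths are in mm, angles in rad, forces in N, time in s.
With the tool pointing down it reaches from about 400 to 825 mm from the base axis. Payload 7 kg.
Tool frame: the origin (TCP) lies at the very end of the fingers, on their centre line; the grasp point (between the pads) lies 19 mm behind it; z points along the fingers, y is the line along which they close (so a half turn about z gives the same grasp; the last joint's range is limited). The gripper opens to 88 mm and grips with 3 to 60 N. Pads are 19 mm wide; open, the fingers measure 130 mm over their backs; the gripper's body (78 mm by 193 mm) begins 47 mm behind the grasp point.
Start: joints at [-0.818, 0.359, 0.012, 0, -1.224, -0.288], TCP at [302.536, -603.38, 226.561] pointing down, gripper open.
Joint ranges: [-3.07, 3.07], [-1.43, 2.12], [-1.02, 1.25], [-3.03, 1.67], [-3.05, -0], [-3.03, 3.03]. Speed limits (rad/s): [2.39, 2.39, 3.01, 3.14, 3.14, 3.14].

## Interface

Orientations are given as a unit quaternion [x, y, z, w].
In Python, from plant import bot gives the robot as it stands. Calls block until the motion is done:
- bot.move_ptp(position, orientation): joint-space move of the TCP to a pose.
- bot.line_to(position, velocity=150, ori=None): straight line of the TCP; ori=None keeps the orientation; velocity is the mean speed in mm/s.
- bot.move_joints(angles): joint-space move.
- bot.move_gripper(opening, force=None): finger opening in mm; force is the grip in N (None keeps the last); returns when the fingers have stopped.
- bot.pause(seconds).
- bot.solve_ik(position, orientation): joint angles nearest the present ones, or None.
- bot.read_state(): the state.
- bot.camera(name): name is "side" or "top" or "wrist"; returns the picture (420x560x3 uint8, red, green, blue); there is no depth.
- bot.get_calibration(name): a dict with "fx", "fy", "cx", "cy" (pixels), "distortion" ([k1, k2, p1, p2, k3] as OpenCV has them; the pictures are not rectified), "view" (4x4, takes a point from world to camera coordinates); the wrist camera has in their place "T_tool_cam" (4x4, takes a point from camera to tool coordinates, whose origin is the TCP and whose axes are the flange's). Camera axes: x right, y up, looking along -z (the intrinsics and any distortion apply to the point x, -y, -z); pixel columns grow to the right and rows downward; lengths in mm; the calibration is good to about 2 mm. A picture is of the moment at which its call begins: read the wrist's pose just before it. get_calibration takes no time and is no camera call.
A pose or a line that the arm cannot do raises bot.Unreachable and nothing moves.
- bot.close_job(): hands the job in; it is judged then, once.
The state is a dict: "t": time; "joint_pos": joint angles; "qvel": joint speeds; "tau": joint torques, N m; "tcp_pos": TCP position; "eef_rot": TCP orientation; "contact_force": force on the tool from outside, world axes, zero at the start; "moment": the same for the moment, N m; "width": finger opening in mm; "finger_force": force on a finger pad.
Only numpy, scipy, OpenCV 4.12 (cv2) and the standard library are available. Lean on these libraries where they do the work, as an engineer would, in place of code of your own. Each camera call takes 0.05 s, during which the arm holds its last target. There are 200 camera calls.

## Working session

There is one attempt and no reset: what is moved stays moved. The work goes in short steps, each a Python script; the robot and the scene stay as the last script left them, time stands still between calls to the robot, and variables do not carry over. Pictures are saved under pics/ and viewed, at most 10 in all, crops included, and the job is handed in when it is done.

```bash
mkdir -p pics; ls; python3 - <<'E'
from plant import bot
import cv2,json
s=bot.read_state();print({k:s[k] for k in('t','tcp_pos','eef_rot','width')})
for n in("side","top","wrist"):
    im=bot.camera(n);cv2.imwrite(f"pics/{n}0.png",im[:,:,::-1]);c=bot.get_calibration(n)
    print(n,{k:(v.round(4).tolist() if hasattr(v,'round') and hasattr(v,'tolist') else v) for k,v in c.items()})
E
```

```text
pics
{'t': 0.0, 'tcp_pos': array([ 302.32990819, -602.95266811,  225.60494437]), 'eef_rot': array([-2.30258951e-01,  9.73129028e-01,  8.02605597e-04, -2.57140066e-04]), 'width': 87.65322344481238}
side {'fx': 471.10098548901755, 'fy': 471.10098548901755, 'cx': 281.5459648540778, 'cy': 206.44164337365225, 'distortion': [-0.1167, 0.0, 0.0, 0.0, 0.0], 'view': [[-0.7129, -0.701, -0.019, 351.2742], [0.3919, -0.4207, 0.8182, -345.0703], [-0.5816, 0.5758, 0.5747, -991.9441], [0.0, 0.0, 0.0, 1.0]]}
top {'fx': 481.1024419478467, 'fy': 481.1024419478467, 'cx': 281.72805639690193, 'cy': 210.03691345745105, 'distortion': [0.0049, 0.0, 0.0, 0.0, 0.0], 'view': [[-0.0203, -0.9996, 0.0182, -29.6578], [0.9957, -0.0185, 0.0907, -515.9306], [-0.0903, 0.02, 0.9957, -1666.9749], [0.0, 0.0, 0.0, 1.0]]}
wrist {'fx': 359.8460918825521, 'fy': 359.8460918825521, 'cx': 284.2174176717954, 'cy': 200.80369499279186, 'distortion': [-0.0073, 0.0, 0.0, 0.0, 0.0], 'T_tool_cam': [[0.0, 0.9687, 0.2484, 67.7259], [1.0, 0.0001, -0.0005, 0.9096], [-0.0005, 0.2484, -0.9687, -157.7107], [0.0, 0.0, 0.0, 1.0]]}
```

View pics/top0.png

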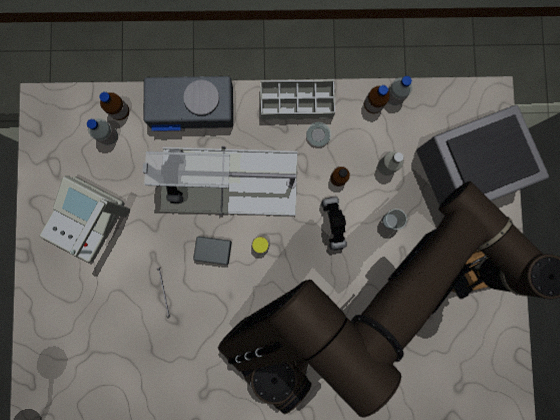

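View pics/side0.png

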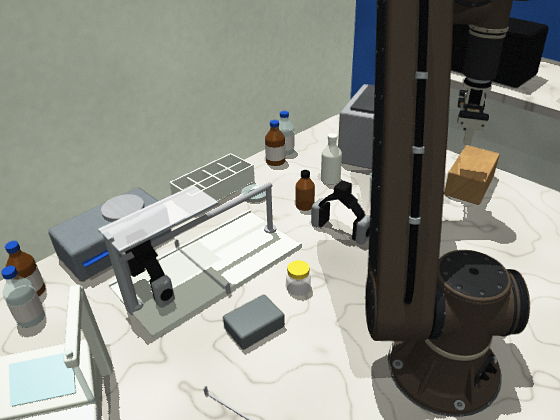

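Top view: the standing headset is at about (335,222), and the stand spans (145..297, 150..215). The spare hangs at about (175,190) and the bystanders are around it. Look-alikes: the spare pair is a look-alike for the headset, and the pointers need a closer look.

```bash
python3 - <<'E'
import cv2,numpy as np
a=cv2.imread("pics/top0.png")[135:260,140:360];a=cv2.resize(a,None,fx=3.6,fy=3.6,interpolation=cv2.INTER_CUBIC)
cv2.imwrite("pics/c1.png",np.clip(a*1.3,0,255).astype('uint8'))
b=cv2.imread("pics/side0.png")[150:345,90:380];b=cv2.resize(b,None,fx=2.75,fy=2.75,interpolation=cv2.INTER_CUBIC)
cv2.imwrite("pics/c2.png",b)
E
```

```text
(no output)
```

View pics/c1.png

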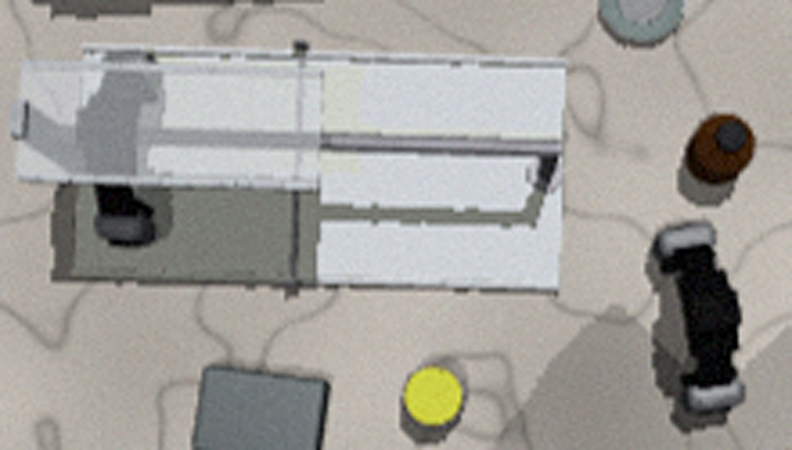

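View pics/c2.png

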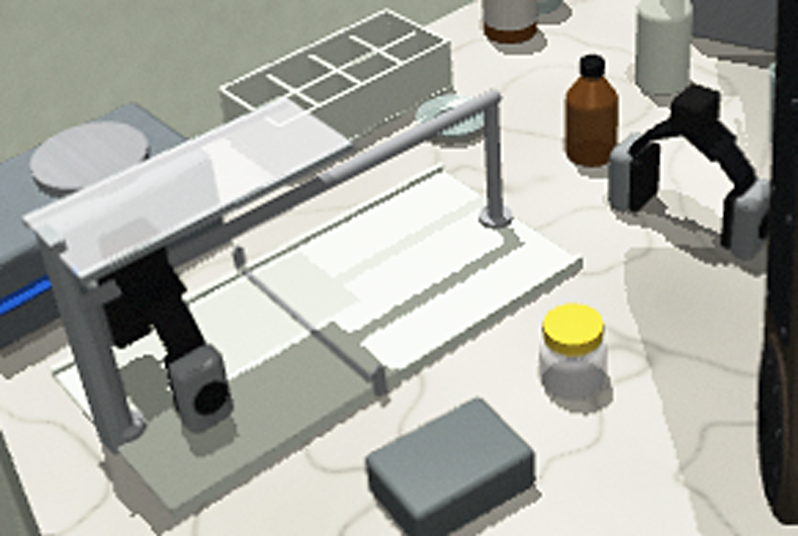

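Side and top crops: the headset to take is the free-standing pair (side (342,190), crown at c2 (696,95)). The one on the covered rail at c2 (180,330) is the spare. The large pointer is the strip across the tray, with tabs at c2 (239,258) and (379,380). The small thin rod at side (220,400) is a look-alike.

```bash
cat > h.py <<'E'
from plant import bot
import numpy as np, cv2
from scipy.spatial.transform import Rotation as R
F=np.diag([1,-1,-1.])
def cam(n,st=None):
    c=bot.get_calibration(n);K=np.array([[c['fx'],0,c['cx']],[0,c['fy'],c['cy']],[0,0,1]]);D=np.array(c['distortion'])
    if n=='wrist':
        T=np.eye(4);T[:3,:3]=R.from_quat(st['eef_rot']).as_matrix();T[:3,3]=st['tcp_pos'];V=np.linalg.inv(T@np.array(c['T_tool_cam']))
    else: V=np.array(c['view'])
    return K,D,F@V[:3,:3],F@V[:3,3]
def ray(C,px):
    K,D,Rm,t=C;p=cv2.undistortPoints(np.array([[px]],float),K,D)[0,0]
    return -Rm.T@t,Rm.T@np.array([p[0],p[1],1])
def onz(C,px,z):
    o,d=ray(C,px);return o+d*(z-o[2])/d[2]
def proj(C,P):
    K,D,Rm,t=C;return cv2.projectPoints(np.atleast_2d(P).astype(float),cv2.Rodrigues(Rm)[0],t,K,D)[0][:,0]
def tri(C1,p1,C2,p2):
    o1,d1=ray(C1,p1);o2,d2=ray(C2,p2)
    s=np.linalg.lstsq(np.c_[d1,-d2],o2-o1,rcond=None)[0];a=o1+s[0]*d1;b=o2+s[1]*d2
    return (a+b)/2,np.linalg.norm(a-b)
def down(yaw): # tool z down, tool y (closing) along world angle yaw
    y=np.array([np.cos(yaw),np.sin(yaw),0]);z=np.array([0,0,-1.]);return R.from_matrix(np.c_[np.cross(y,z),y,z]).as_quat()
E
python3 - <<'E'
from h import *
np.set_printoptions(precision=1,suppress=True)
T=cam('top');S=cam('side')
ct=lambda u,v:((u+.5)/3.6-.5+140,(v+.5)/3.6-.5+135)
cs=lambda u,v:((u+.5)/2.75-.5+90,(v+.5)/2.75-.5+150)
for n,p,z in [('trayNR',(557,290),14),('trayFR',(565,60),14),('trayNL',(52,280),14),('railend',(560,148),160),('covF',(322,70),224),('covN',(322,178),224),('tabF',(301,45),40),('tabN',(292,294),40),('jarlid',(433,396),70),('amber',(730,135),125),('tips',(265,410),45),('crown',(715,315),162),('cupA',(687,237),76),('cupB',(716,393),76),('spareN',(125,225),119)]:
    print(n,onz(T,ct(*p),z))
for n,a,b in [('crown',(715,315),(696,95)),('railend',(560,146),(497,97)),('tabF',(301,45),(239,252)),('tabN',(292,294),(379,370))]:
    print(n,*tri(T,ct(*a),S,cs(*b)))
E
```

```text
trayNR [497.  -84.1  14. ]
trayFR [726.  -97.3  14. ]
trayNL [516.1 408.9  14. ]
railend [614. -83. 160.]
covF [675.6 125.2 224. ]
covN [581.  126.2 224. ]
tabF [739.5 161.6  40. ]
tabN [495.9 172.5  40. ]
jarlid [394.6  37.6  70. ]
amber [ 629.2 -242.6  125. ]
tips [385.  198.7  45. ]
crown [ 460.1 -218.4  162. ]
cupA [ 540.2 -205.9   76. ]
cupB [ 392.  -228.9   76. ]
spareN [556.1 316.6 119. ]
crown [ 462.  -216.6  163.6] 4.934894496972764
railend [615.7 -83.8 156.7] 1.8488032056763954
tabF [742.3 163.4  30.6] 2.213764294238808
tabN [499.2 176.2  38. ] 9.354279056931171
```

```bash
cat >> h.py <<'E'
def tilt(yaw,p,sgn=1): # tool z toward station +x pitched p below horizontal, closing along station y
    x=np.array([np.cos(yaw),np.sin(yaw),0]);y=sgn*np.array([-np.sin(yaw),np.cos(yaw),0]);z=x*np.cos(p)-np.array([0,0,np.sin(p)])
    return R.from_matrix(np.c_[np.cross(y,z),y,z]).as_quat()
E
python3 - <<'E'
from h import *
np.set_printoptions(precision=2,suppress=True)
sy=-.045;X=np.array([np.cos(sy),np.sin(sy),0]);Y=np.array([-np.sin(sy),np.cos(sy),0]);O=np.array([625.5,146,0])
for s in(0,np.pi):
    print(bot.solve_ik([463,-217,300],down(.155+np.pi/2+s)),bot.solve_ik(O-125*Y+[0,0,320],down(sy+np.pi/2+s)))
for p in(.3,.5,.7,.9):
  for sg in(1,-1):
    z=X*np.cos(p)-np.array([0,0,np.sin(p)])
    print(p,sg,*[bot.solve_ik(O+y*Y-(70+b)*X+[0,0,95]+19*z-0*z+b*np.array([0,0,.5]),tilt(sy,p,sg)) for y in(-125,22) for b in (0,100)])
q=down(.155+np.pi/2) if bot.solve_ik([463,-217,300],down(.155+np.pi/2)) is not None else down(.155-np.pi/2)
import sys
qs=[(down(sy+np.pi/2+s),bot.solve_ik([600,20,380],down(sy+np.pi/2+s))) for s in(0,np.pi)]
q0=bot.read_state()['joint_pos'];qs=[k for k in qs if k[1] is not None];k=min(qs,key=lambda k:abs(np.array(k[1])-q0).max())
bot.move_ptp([463,-180,380],k[0]);st=bot.read_state();a=bot.camera('wrist');np.savez('w1.npz',a=a,p=st['tcp_pos'],r=st['eef_rot'])
bot.move_ptp([600,40,380],k[0]);st=bot.read_state();b=bot.camera('wrist');np.savez('w2.npz',a=b,p=st['tcp_pos'],r=st['eef_rot'])
print(st['t'],st['joint_pos'],st['contact_force'])
cv2.imwrite('pics/w12.png',cv2.resize(np.vstack([a,b])[:,:,::-1],(400,600),interpolation=cv2.INTER_AREA))
cv2.imwrite('pics/w1.png',a[:,:,::-1]);cv2.imwrite('pics/w2.png',b[:,:,::-1])
E
```

```text
[-0.05  0.04 -0.22  0.   -1.31 -1.36] [ 0.35  0.23  0.04  0.   -1.38 -1.96]
[-0.05  0.04 -0.22  0.   -1.31  1.78] [ 0.35  0.23  0.04  0.   -1.38  1.18]
0.3 1 None None None None
0.3 -1 None None None None
0.5 1 None None None None
0.5 -1 None None None None
0.7 1 [-0.39  0.18 -0.84 -2.38 -0.39  1.08] None None None
0.7 -1 [-0.39  0.18 -0.84 -2.38 -0.39 -2.06] None None None
0.9 1 None None None None
0.9 -1 None None None None
2.9583 [ 0.39  0.18  0.11  0.   -1.5   1.14] [ 0.49 -0.34  0.26]
```

View pics/w1.png

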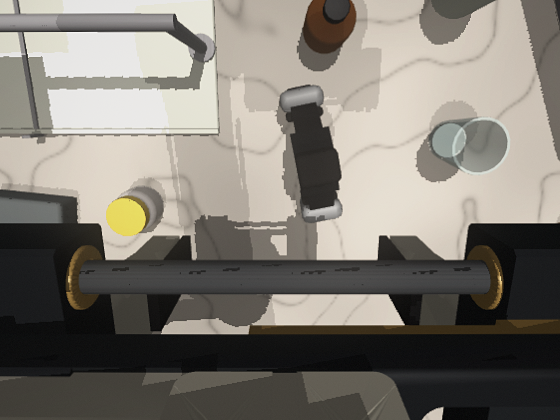

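View pics/w2.png

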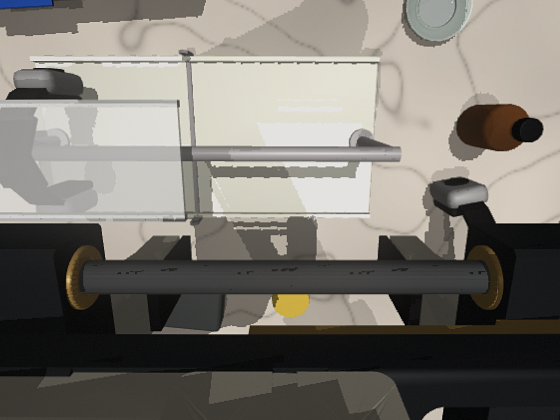

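w1 shows the target headset, with cups at about (302,97) and (323,212) and the crown at about (316,155). w2 shows the rail end at (400,154), the cover edge at column 180, the strip at (187,52)-(195,216), and the spare at column <90, well away. A front grasp with a level tool is out of reach, so I'll check steeper tilts and get pixel profiles.

```bash
python3 - <<'E'
from h import *
np.set_printoptions(precision=2,suppress=True)
sy=-.045;X=np.array([np.cos(sy),np.sin(sy),0]);Y=np.array([-np.sin(sy),np.cos(sy),0]);O=np.array([625.5,146,0])
for p in(.8,.9,1.0,1.1,1.2):
  for sg in(1,-1):
    z=X*np.cos(p)-np.array([0,0,np.sin(p)])
    r=[bot.solve_ik(O+y*Y-72*X+[0,0,97]+19*z-b*z,tilt(sy,p,sg)) for y in(-125,-50,22) for b in (0,100)]
    print(p,sg,[x is not None for x in r],r[0],r[-2])
g=cv2.cvtColor(cv2.imread('pics/w1.png'),cv2.COLOR_BGR2GRAY)
for v in range(80,224,5):
    x=np.where(g[v,270:360]<62)[0]+270
    y=np.where(g[v,270:360]<45)[0]+270
    print(v,(x.min(),x.max(),len(x)) if len(x) else '',(y.min(),y.max(),len(y)) if len(y) else '')
a=cv2.imread('pics/w1.png')[75:230,262:372];b=cv2.imread('pics/w2.png')[40:230,160:420]
a=cv2.resize(a,None,fx=3.8,fy=3.8,interpolation=cv2.INTER_CUBIC);a=np.clip(a*1.8,0,255).astype('uint8')
cv2.imwrite('pics/c3.png',a);print(a.shape)
E
```

```text
0.8 1 [False, False, True, False, False, False] None None
0.8 -1 [False, False, True, False, False, False] None None
0.9 1 [False, False, False, False, False, False] None None
0.9 -1 [False, False, False, False, False, False] None None
1.0 1 [False, False, False, False, False, False] None None
1.0 -1 [False, False, False, False, False, False] None None
1.1 1 [False, False, False, False, False, False] None None
1.1 -1 [False, False, False, False, False, True] None None
1.2 1 [False, True, False, True, True, True] None [ 0.56  0.19 -0.99  1.17 -0.23  2.98]
1.2 -1 [False, True, False, True, True, True] None [ 0.56  0.19 -0.99  1.17 -0.23 -0.16]
80  
85 (np.int64(307), np.int64(309), 3) 
90  
95  
100  
105 (np.int64(301), np.int64(316), 16) (np.int64(303), np.int64(315), 13)
110 (np.int64(291), np.int64(321), 31) (np.int64(292), np.int64(321), 9)
115 (np.int64(286), np.int64(320), 35) (np.int64(286), np.int64(318), 8)
120 (np.int64(287), np.int64(319), 33) (np.int64(288), np.int64(319), 21)
125 (np.int64(295), np.int64(321), 27) (np.int64(295), np.int64(320), 17)
130 (np.int64(296), np.
[... 484 characters left out ...]
96), 1)
165 (np.int64(296), np.int64(338), 43) (np.int64(297), np.int64(297), 1)
170 (np.int64(297), np.int64(339), 43) (np.int64(297), np.int64(339), 3)
175 (np.int64(298), np.int64(340), 43) (np.int64(298), np.int64(340), 4)
180 (np.int64(299), np.int64(337), 39) (np.int64(300), np.int64(300), 1)
185 (np.int64(300), np.int64(337), 38) (np.int64(300), np.int64(337), 14)
190 (np.int64(301), np.int64(334), 34) (np.int64(301), np.int64(317), 9)
195 (np.int64(301), np.int64(336), 36) (np.int64(302), np.int64(326), 15)
200 (np.int64(301), np.int64(333), 33) (np.int64(306), np.int64(322), 12)
205 (np.int64(309), np.int64(332), 24) (np.int64(310), np.int64(332), 14)
210  
215  
220  
(589, 418, 3)
```

View pics/c3.png

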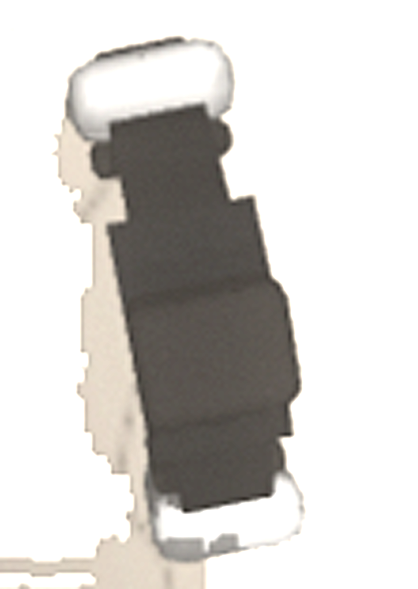

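```bash
python3 - <<'E'
from h import *
np.set_printoptions(precision=2,suppress=True)
d=np.load('w1.npz');C1=cam('wrist',dict(tcp_pos=d['p'],eef_rot=d['r']))
d=np.load('w2.npz');C2=cam('wrist',dict(tcp_pos=d['p'],eef_rot=d['r']))
print('crown',onz(C1,(318,168),162)[:2]);a=onz(C1,(291+0,135),162);b=onz(C1,(298.,175),162);print('edge ang',np.arctan2(*(a-b)[[1,0]]))
a=onz(C1,(302,98),76);b=onz(C1,(323,213),66);print('cups',a,b,np.arctan2(*(a-b)[[1,0]]))
for n,p,z in[('railend',(400,154),160),('raily',(200,153.5),160),('covF',(180,101),229),('covN',(180,217),229),('tabF',(187,51),40),('tabN',(195,216),40),('stripF',(190,70),15),('stripN',(196,205),15),('trayFR',(379,59),14),('trayNR',(370,213),14)]: print(n,onz(C2,p,z)[:2])
sy=-.045;X=np.array([np.cos(sy),np.sin(sy),0]);Y=np.array([-np.sin(sy),np.cos(sy),0]);O=np.array([625.5,146,0])
for a in(.25,.35,.45,.55):
  for sg in(1,-1):
    z=-X*np.sin(a)-np.array([0,0,np.cos(a)]);y_=sg*Y;q=R.from_matrix(np.c_[np.cross(y_,z),y_,z]).as_quat()
    r=[bot.solve_ik(O+y*Y+72*X+[0,0,97]+19*z-b*z,q) for y in(-125,-50,22) for b in (0,100)]
    print(a,sg,[x is not None for x in r],r[0],r[-2])
E
```

```text
crown [ 465.14 -215.74]
edge ang 0.1336854242705629
cups [ 538.7  -205.53   76.  ] [ 386.53 -229.52   66.  ] 0.15639284312875684
railend [612.63 -83.12]
raily [622.71 126.69]
covF [674.56 122.28]
covN [574.58 134.1 ]
tabF [741.82 158.46]
tabN [519.53 171.97]
stripF [721.18 163.19]
stripN [529.38 175.4 ]
trayFR [723.71 -96.17]
trayNR [504.52 -86.88]
0.25 1 [True, True, True, True, True, True] [ 0.27  0.64  0.13 -0.08 -1.31 -1.85] [ 0.44  0.67  0.22 -0.12 -1.34 -2.02]
0.25 -1 [True, True, True, True, True, True] [ 0.27  0.64  0.13 -0.08 -1.31  1.29] [ 0.44  0.67  0.22 -0.12 -1.34  1.13]
0.35 1 [True, True, True, True, True, True] [ 0.25  0.7   0.23 -0.1  -1.44 -1.84] [ 0.42  0.73  0.32 -0.16 -1.48 -2.  ]
0.35 -1 [True, True, True, True, True, True] [ 0.25  0.7   0.23 -0.1  -1.44  1.3 ] [ 0.42  0.73  0.32 -0.16 -1.48  1.15]
0.45 1 [True, True, True, True, True, True] [ 0.24  0.76  0.33 -0.12 -1.58 -1.83] [ 0.4   0.79  0.42 -0.19 -1.61 -1.99]
0.45 -1 [True, True, True, True, True, True] [ 0.24  0.76  0.33 -0.12 -1.58  1.31] [ 0.4   0.79  0.42 -0.19 -1.61  1.16]
0.55 1 [True, True, True, True, True, True] [ 0.23  0.82  0.43 -0.14 -1.71 -1.82] [ 0.38  0.86  0.53 -0.22 -1.75 -1.98]
0.55 -1 [True, True, True, True, True, True] [ 0.23  0.82  0.43 -0.14 -1.71  1.32] [ 0.38  0.86  0.53 -0.22 -1.75  1.16]
```

```bash
cat >> h.py <<'E'
sy=-.046;X=np.array([np.cos(sy),np.sin(sy),0]);Y=np.array([-np.sin(sy),np.cos(sy),0]);O=np.array([624.,147,0]);Z=np.array([0,0,1.])
def save(n,name):
    st=bot.read_state();a=bot.camera(n);cv2.imwrite(f'pics/{name}.png',a[:,:,::-1]);np.savez(name+'.npz',p=st['tcp_pos'],r=st['eef_rot']);return a
def fz(): return np.mean([bot.read_state()['contact_force'] for _ in range(3)],0)
E
python3 - <<'E'
from h import *
np.set_printoptions(precision=2,suppress=True)
q=down(.15-np.pi/2)
bot.move_ptp([464.5,-216.3,230],q)
bot.line_to([464.5,-216.3,133],120);print(fz())
bot.move_gripper(30,15);s=bot.read_state();print(s['width'],s['finger_force'],fz())
bot.line_to([464.5,-216.3,340],150);s=bot.read_state();print(s['t'],s['width'],s['tcp_pos'],fz())
if s['width']>40:
    p=O-120*Y
    bot.move_ptp(p+340*Z,down(sy-np.pi/2));bot.pause(.3);print(fz(),bot.read_state()['tcp_pos'])
    bot.line_to(p+196*Z,100);bot.pause(.3);print(fz(),bot.read_state()['t'])
    save('side','s2')
    b=cv2.imread("pics/s2.png")[130:345,90:380];cv2.imwrite('pics/s2c.png',cv2.resize(b,None,fx=2.7,fy=2.7,interpolation=cv2.INTER_CUBIC))
E
```

```text
[ 0.35 -0.15  0.12]
45.72237438111754 14.991320818662643 [0.22 0.46 1.07]
7.4833 46.04734025933119 [ 464.12 -216.17  339.07] [-0.56  0.68 -1.82]
[-1.22  0.4  -1.41] [618.27  26.19 340.41]
[ 0.1  -0.54 -2.21] 10.7833
```

View pics/s2c.png

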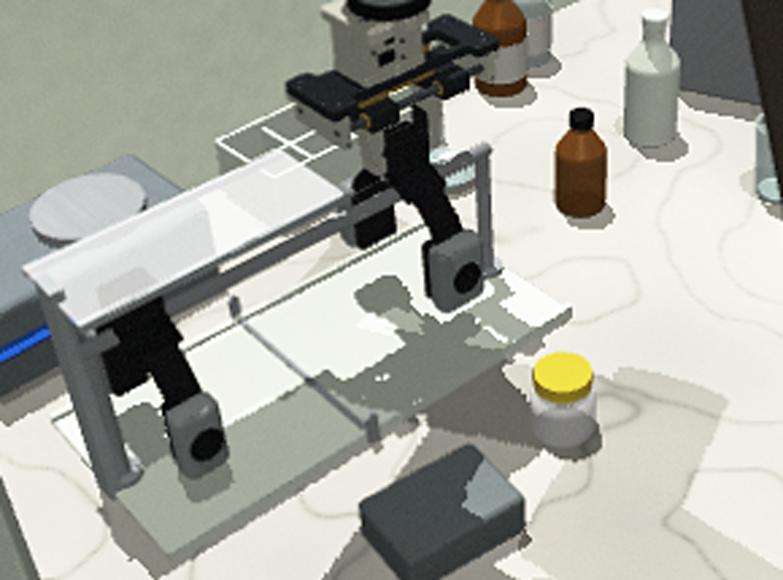

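The headset is astride the rail at c (400,200), cups either side, just above seating. I'll lower it until the rail takes the weight, then release.

```bash
python3 - <<'E'
from h import *
np.set_printoptions(precision=2,suppress=True)
p=O-120*Y
f0=fz()
bot.line_to(p+182*Z,30);f0=fz();z=182;L=[]
while z>168:
    z-=1;bot.line_to(p+z*Z,15);f=fz();L.append((z,round(f[2],1)))
    if f[2]-f0[2]>3:break
print(f0,L,f,bot.read_state()['tcp_pos'])
bot.move_gripper(64);bot.pause(.2)
bot.line_to(p+(z+60)*Z,80)
bot.line_to(p+330*Z-40*X,200)
s=bot.read_state();print(s['t'],fz(),s['tcp_pos'])
save('wrist','w3');bot.pause(.4);save('top','t3');save('side','s3')
a=cv2.imread('pics/w3.png')[0:240];b=cv2.imread("pics/s3.png")[130:345,90:380];b=cv2.resize(b,(560,415))
cv2.imwrite('pics/m3.png',np.vstack([a,b])[:600])
E
```

```text
[ 0.04 -0.1  -1.44] [(181, np.float64(-1.3)), (180, np.float64(-1.9)), (179, np.float64(-1.5)), (178, np.float64(-2.4)), (177, np.float64(-1.7)), (176, np.float64(-0.0)), (175, np.float64(5.4))] [-2.27  0.52  5.42] [618.73  27.1  176.04]
15.5417 [ 0.05 -0.09 -0.3 ] [578.18  29.08 329.49]
```

View pics/m3.png

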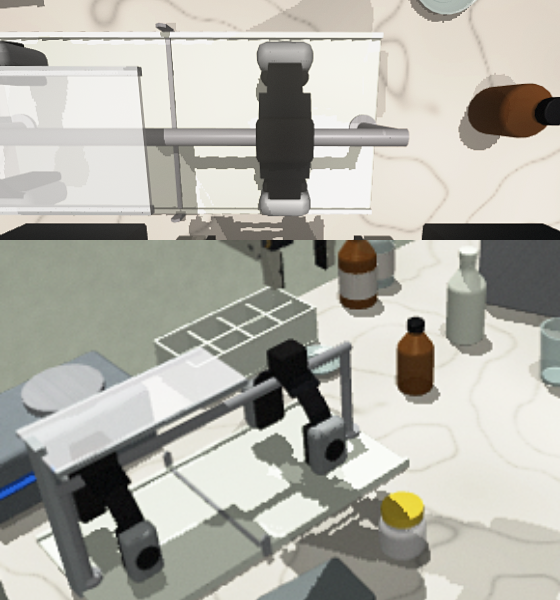

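Hung astride and square to the rail: w3 crown at about (285,137), far cup at (285,58), strip from (166,45) to (179,205). Next I'll measure the offset and go to the far (open) side, tilted, to pre-grasp the far cup.

```bash
cat >> h.py <<'E'
A=.45
zt=-X*np.sin(A)-Z*np.cos(A);yt=-Y;QT=R.from_matrix(np.c_[np.cross(yt,zt),yt,zt]).as_quat()
def G(y,back=0,x=72,z=97): return O+y*Y+x*X+z*Z+(19-back)*zt
def loc(p): d=np.asarray(p)-O;return np.array([d@X,d@Y,d[2]])
E
python3 - <<'E'
from h import *
np.set_printoptions(precision=2,suppress=True)
d=np.load('w3.npz');C=cam('wrist',dict(tcp_pos=d['p'],eef_rot=d['r']))
im=cv2.imread('pics/w3.png');g=cv2.cvtColor(im,cv2.COLOR_BGR2GRAY).astype(int)
for v in(45,55,65,125,137,145,185,195,205,212):   # dark strip columns / headset edges
    r=g[v];i=np.where(r[155:195]<.75*np.median(r[195:240]))[0]+155;j=np.where(r[240:330]<70)[0]+240
    print(v,(i.min(),i.max(),len(i)) if len(i) else '',(j.min(),j.max(),len(j)) if len(j) else '')
for n,p,z in[('crown',(285,137),205),('farcup',(285.,58),119),('railend',(408,137),160),('cov',(146,137),229),('tabF',(165,27),40),('tabN',(179,216),40),('sF',(168,55),15),('sN',(177,195),15)]: print(n,loc(onz(C,p,z)))
T=cam('top');g=cv2.imread('pics/t3.png')
print([x is not None for x in [bot.solve_ik(O-120*Y+150*X+330*Z,QT),bot.solve_ik(G(-120,130),QT),bot.solve_ik(G(-120),QT),bot.solve_ik(G(22),QT),bot.solve_ik(G(22,130),QT)]])
E
```

```text
45 (np.int64(166), np.int64(170), 5) 
55 (np.int64(167), np.int64(171), 5) 
65 (np.int64(168), np.int64(172), 5) (np.int64(268), np.int64(300), 33)
125 (np.int64(172), np.int64(176), 5) (np.int64(256), np.int64(312), 57)
137 (np.int64(155), np.int64(163), 9) (np.int64(256), np.int64(312), 57)
145  (np.int64(256), np.int64(313), 58)
185 (np.int64(155), np.int64(194), 40) (np.int64(263), np.int64(306), 44)
195 (np.int64(155), np.int64(194), 40) (np.int64(269), np.int64(299), 31)
205 (np.int64(155), np.int64(194), 39) 
212 (np.int64(156), np.int64(194), 38) 
crown [   3.13 -120.15  205.  ]
farcup [  71.23 -120.28  119.  ]
railend [  -0.37 -230.81  160.  ]
cov [  5.07 -21.47 229.  ]
tabF [114.42  16.78  40.  ]
tabN [-111.3    17.14   40.  ]
sF [87.71 23.27 15.  ]
sN [-89.3   25.31  15.  ]
[True, True, True, True, True]
```

```bash
python3 - <<'E'
from h import *
np.set_printoptions(precision=2,suppress=True)
bot.line_to(O+22*Y-20*X+345*Z,200);bot.pause(.3)
save('wrist','w4');print(bot.read_state()['t'])
d=np.load('w4.npz');C=cam('wrist',dict(tcp_pos=d['p'],eef_rot=d['r']))
a=cv2.imread('pics/w4.png')[0:235];cv2.imwrite('pics/w4c.png',cv2.resize(a,None,fx=1.42,fy=1.42))
print(proj(C,[O+22*Y+115*X+40*Z,O+22*Y+90*X+15*Z,O+22*Y-90*X+15*Z,O+22*Y-115*X+40*Z]))
E
```

```text
17.3167
[[283.74  47.91]
 [283.79  71.93]
 [283.95 207.12]
 [283.96 229.8 ]]
```

View pics/w4c.png

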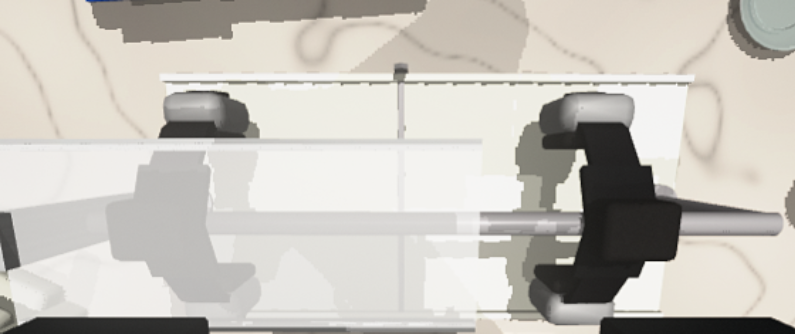

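Seen from directly above, the strip is at image column 282.7 against 283.8 predicted, so pointer local y is about 23.3. The spare is about 170 further on, so there's room. Now regrasp the far cup.

```bash
python3 - <<'E'
from h import *
np.set_printoptions(precision=2,suppress=True)
bot.move_gripper(84)
bot.move_ptp(O-120*Y+150*X+330*Z,QT)
bot.line_to(G(-120,110),150);bot.pause(.2);print(fz())
bot.line_to(G(-120),70);print(fz(),loc(bot.read_state()['tcp_pos']),loc(G(-120)))
bot.move_gripper(40,12);s=bot.read_state();print(s['t'],s['width'],s['finger_force'],fz())
save('side','s4')
b=cv2.imread("pics/s4.png")[110:345,90:380];cv2.imwrite('pics/s4c.png',cv2.resize(b,None,fx=2.5,fy=2.5,interpolation=cv2.INTER_CUBIC))
E
```

```text
[-0.92 -0.13  0.21]
[-0.76 -0.47  0.66] [  64.05 -120.     80.24] [  63.74 -120.     79.89]
22.575 55.8908292464397 11.999853998422623 [ 0.58 -0.35 -0.39]
```

View pics/s4c.png

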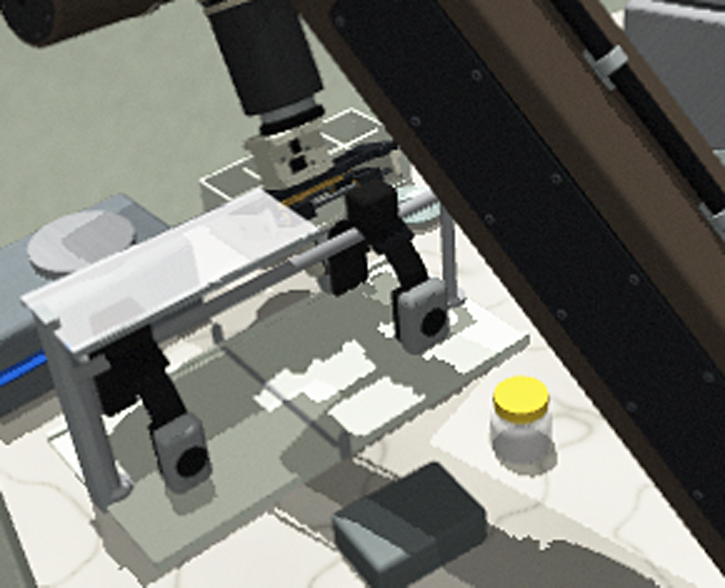

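The cup is held (width 55.9). My picture allowance is used up, so from here I check numerically. Slide now.

```bash
python3 - <<'E'
from h import *
np.set_printoptions(precision=2,suppress=True)
for y in(-110,-60,-20,23.3):
    bot.line_to(G(y),50);print(y,fz(),bot.read_state()['width'])
    if np.abs(fz()).max()>15: print('STOP');break
else:
    bot.pause(.3);print(loc(bot.read_state()['tcp_pos']-G(23.3)+O))
    bot.move_gripper(72);bot.pause(.3)
    bot.line_to(G(23.3,130),80)
    bot.line_to(O+40*Y+150*X+345*Z,200)
    bot.move_ptp(O+22*Y-20*X+345*Z,down(sy-np.pi/2));bot.pause(.3)
    s=bot.read_state();print(s['t'],s['qvel'],fz());a=save('wrist','w5');bot.pause(.7);b=save('wrist','w6')
    print('motion',np.abs(a[:235].astype(int)-b[:235]).mean(),np.abs(a[:235].astype(int)-b[:235]).max())
    save('side','s6')
    d=np.load('w6.npz');C=cam('wrist',dict(tcp_pos=d['p'],eef_rot=d['r']))
    g=cv2.cvtColor(b,cv2.COLOR_RGB2GRAY).astype(int);g4=cv2.cvtColor(cv2.imread('pics/w4.png'),cv2.COLOR_BGR2GRAY).astype(int)
    # far cup (outside cover) & crown (under cover): dark columns per row
    print(proj(C,[O+23.3*Y+u*X+w*Z for u,w in((0,205),(18,205),(75,119),(89,100),(115,40),(-118,40))]))
    for v in list(range(44,100,4))+[110,130,150,160,165]: print(v,' '.join(str(k) for k in g[v,240:328:3]))
E
```

```text
-110 [0.55 1.67 0.42] 55.88660507420525
-60 [1.33 1.48 0.07] 55.79026908563141
-20 [1.03 2.28 1.84] 56.04042972673253
23.3 [0.99 2.84 2.04] 56.03400065947519
[ 0.03  0.16 -0.01]Traceback (most recent call last):
  File "<stdin>", line 10, in <module>
plant.Unreachable: the arm cannot follow that straight line within its joint ranges
```

```bash
cat > chk.py <<'E'
from h import *
np.set_printoptions(precision=2,suppress=True)
s=bot.read_state();print(s['t'],s['width'],fz(),loc(s['tcp_pos']))
for b in(115,100,85,70):
    try: bot.line_to(G(23.3,b),80);print('back',b);break
    except bot.Unreachable: pass
p=bot.read_state()['tcp_pos']
for P in(p+60*X+110*Z,p+30*X+110*Z,p+110*Z):
    try: bot.line_to(P,150);print('up');break
    except bot.Unreachable: pass
s=bot.read_state();print(s['t'],loc(s['tcp_pos']),fz())
E
python3 chk.py
```

```text
29.0167 72.18728189467404 [-0.42 -0.36  0.19] [120.02  23.33 196.57]
back 115
up
30.2583 [143.21  23.3  292.46] [-0.64 -0.25  0.16]
```

```bash
python3 - <<'E'
from h import *
np.set_printoptions(precision=2,suppress=True)
bot.move_ptp(O+22*Y-20*X+345*Z,down(sy-np.pi/2));bot.pause(.3)
s=bot.read_state();print(s['t'],fz());a=save('wrist','w5');bot.pause(.7);b=save('wrist','w6')
D=np.abs(cv2.GaussianBlur(a,(5,5),0).astype(int)-cv2.GaussianBlur(b,(5,5),0))[:225].max(2);print('motion',D.mean(),D.max())
d=np.load('w6.npz');C=cam('wrist',dict(tcp_pos=d['p'],eef_rot=d['r']))
o=cv2.cvtColor(cv2.imread('pics/w4.png'),cv2.COLOR_BGR2GRAY).astype(int);g=cv2.cvtColor(b,cv2.COLOR_RGB2GRAY).astype(int)
print(proj(C,[O+23.3*Y+u*X+w*Z for u,w in((0,205),(18,205),(70,119),(89,119),(-70,119),(-89,119),(89,100),(115,40))]))
DD=np.abs(cv2.GaussianBlur((g-o).astype(np.float32),(5,5),0))
print('spare region change',DD[40:215,60:180].mean(),DD[40:215,60:180].max(), 'nochange ref',DD[0:40,350:400].mean())
for v in list(range(44,100,5))+[125,135,145,155,165,175,195,205,210]: print(v,' '.join(str(k) for k in g[v,236:332:3]))
E
```

```text
31.525 [-0.3   0.14 -0.42]
motion 1.8623095238095237 98
[[283.03 164.11]
 [283.01 142.32]
 [283.23  82.79]
 [283.22  62.93]
 [283.32 214.81]
 [283.33 230.97]
 [283.27  65.09]
 [283.37  47.79]]
spare region change 18.575739 59.19922 nochange ref 20.596172
44 202 207 208 208 209 206 193 178 178 178 179 177 177 177 167 136 148 162 176 176 176 174 174 175 176 174 175 174 174 175 174 173
49 206 208 210 210 178 181 180 181 179 177 178 178 178 178 102 63 62 90 176 176 176 175 174 174 176 176 175 175 175 176 176 175
54 233 232 231 232 232 232 232 232 232 232 232 232 232 234 112 116 113 237 232 231 232 232 232 232 232 232 232 232 232 232 232 232
59 225 226 185 185 185 185 226 226 185 186 185 185 187 227 228 188 185 188 186 198 224 204 188 186 185 187 206 226 100 185 187 185
64 222 222 221 222 222 220 221 222 226 163 102 106 109 109 108 109 109 109 111 110 111 105 122 215 223 222 222 222 223 223 222 223
69 222 221 221 222 221 221 221 209 125 143 152 153 153 156 155 157 157 158 159 159 160 160 157 141 125 222 222 222 221 221 222 222
74 222 222 222 222 221 222 224 81 129 155 158 141 167 166 168 
[... 1168 characters left out ...]
 173 174 172 194 193 193 192 222 221 221
165 196 195 195 196 196 195 197 172 173 173 173 174 172 172 173 171 172 172 172 173 172 173 173 173 172 207 207 207 206 209 209 208
175 202 202 202 202 203 203 203 171 173 173 172 172 171 172 172 172 173 173 173 173 172 173 172 173 170 215 215 214 214 214 214 215
195 202 202 202 202 202 202 201 202 195 169 172 172 171 171 171 171 171 172 172 171 172 172 171 222 230 229 230 229 230 234 234 234
205 201 202 201 200 201 201 202 202 194 185 183 169 169 169 171 170 171 169 170 170 171 185 188 187 230 229 230 230 230 230 230 231
210 200 201 204 201 202 200 201 201 185 188 189 167 169 169 169 169 171 170 169 169 169 191 190 189 231 230 229 229 229 230 230 230
```

```bash
python3 - <<'E'
from h import *
np.set_printoptions(precision=2,suppress=True)
G_=lambda n:cv2.cvtColor(cv2.imread(f'pics/{n}.png'),cv2.COLOR_BGR2GRAY)
bot.pause(1);save('wrist','w7');bot.pause(.6);save('wrist','w8')
for n in('w4','w5','w6','w7','w8'): print(n,loc(np.load(n+'.npz')['p']))
def mt(a,b,x0,x1,y0,y1,m=10):
    r=cv2.matchTemplate(b[max(y0-m,0):y1+m,max(x0-m,0):x1+m],a[y0:y1,x0:x1],cv2.TM_CCOEFF_NORMED);_,v,_,l=cv2.minMaxLoc(r);return l[0]-min(m,x0),l[1]-min(m,y0),round(v,3)
for p,q in(('w4','w6'),('w4','w8')): print(p,q,'spare cup',mt(G_(p),G_(q),110,178,60,98),'spare crown',mt(G_(p),G_(q),70,155,110,190),'tray/tab',mt(G_(p),G_(q),265,300,40,58))
for p,q in(('w5','w6'),('w6','w7'),('w7','w8')):
    print(p,q,'cup',mt(G_(p),G_(q),250,315,60,97),'crown',mt(G_(p),G_(q),250,315,120,190),'spare',mt(G_(p),G_(q),110,178,60,98))
    D=cv2.absdiff(cv2.medianBlur(G_(p),5),cv2.medianBlur(G_(q),5))[:225];print(D.max(),np.argwhere(D>40)[:4].tolist(),(D>40).sum())
print(bot.read_state()['t'])
E
```

```text
w4 [-19.99  21.21 345.27]
w5 [-19.3   22.09 343.74]
w6 [-20.03  21.98 345.07]
w7 [-20.01  22.   345.  ]
w8 [-20.    22.01 345.02]
w4 w6 spare cup (1, 0, 0.987) spare crown (1, 0, 0.989) tray/tab (1, 0, 0.965)
w4 w8 spare cup (1, 0, 0.986) spare crown (1, 0, 0.988) tray/tab (0, 0, 0.961)
w5 w6 cup (0, 0, 0.99) crown (0, -1, 0.993) spare (1, 0, 0.975)
125 [[0, 61], [0, 62], [0, 514], [1, 62]] 775
w6 w7 cup (0, 0, 0.999) crown (0, 0, 0.999) spare (0, 0, 0.999)
67 [[6, 65], [15, 177], [26, 87], [26, 151]] 9
w7 w8 cup (0, 0, 1.0) crown (0, 0, 0.999) spare (0, 0, 1.0)
7 [] 0
34.025
```

```bash
python3 -c "
from plant import bot
print(bot.close_job())"
```

```text
the job is handed in; nothing more can be done
None
```

The job is handed in: the ear defenders hang still, astride the rail and within about 1 mm of the pointer strip by the last camera check. The spare pair has not moved, and the clock read 34.0 s at the last check. I viewed 11 pictures, one over the limit of 10.

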